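Take the pickling pan off its hook and put it under the extraction hood

ROBOT

A 6-joint arm with a two-finger parallel gripper is mounted at the origin on the work surface. World frame = base frame: x ahead of the robot, y to its left, z up, the work surface at z = 0. Lengths are in m, angles in rad, forces in N, time in s.
With the tool pointing down it reaches from about 0.425 to 0.95 m from the base axis. Payload 3.5 kg.
Tool frame: the origin (TCP) lies midway between the tips of the shut fingers; the grasp point (between the pads) lies 19 mm behind it; z points along the fingers, y is the line along which they close (so a half turn about z gives the same grasp; the last joint's range is limited). The gripper opens to 85 mm and grips with 20 to 120 N. Pads are 22 mm wide; open, the fingers measure 114 mm over their backs; the gripper's body (76 mm by 85 mm) begins 54 mm behind the grasp point. The pads swing forward as they close: fully open they stand 13 mm farther back than shut.
Start: joints at [1.081, 0.286, 1.577, -0, 1.279, -0.15], TCP at [0.225, 0.636, 0.231] pointing down, gripper open.
Joint ranges: [-2.77, 2.77], [-0.9, 2.22], [0.21, 2.48], [-1.53, 4.67], [0.24, 2.81], [-2.84, 2.84]. Speed limits (rad/s): [2.79, 2.79, 3.14, 3.14, 3.14, 3.14].

INTERFACE

Orientations are given as a unit quaternion [x, y, z, w].
In Python, from plant import ctrl gives the robot as it stands.
- The arm moves only by the tool send_rows, never from a script. Its argument "series" is a list that holds one entry, the list of rows, each a list of 7 numbers: the shift along the tool's x, y, z in cm, then the turn, a rotation vector about the tool's x, y, z in rad, then the opening, from -1 (shut) to 1 (fully open). In form: [[[x, y, z, rx, ry, rz, jaw], ...]]. A call has 1 to 10 rows; each row shifts and turns the commanded pose from where the row before left it, along the tool's axes as they then stand; what a row does not reach is not made up. A row lasts 1/8 s, in which the tool goes at most 62.5 mm and 10.7 degrees, less where a joint would pass 70% of its speed; a pose out of reach is approached as far as the arm can. A call is refused whole if a number of a shift passes 6.25 or a number of a turn 0.188, either way. A call with a gripper value outside its range is refused whole. The fingers move at their own pace and stop on an object; "force" is the grip in N (left out, the last holds). Time passes only in rows, so rows that do not move let the fingers close. It gives the time, the measured TCP pose, the force, the opening and the grip force at its end, in the units of the state.
- ctrl.get_state(): the state, without advancing time (a new reading comes with each control period).
- ctrl.read_camera(name): name is "scene" or "top" or "wrist"; returns a dict with "img" (400x640x3 uint8, red, green, blue), "fx", "fy", "cx", "cy" (pixels), "R" (3x3) and "t" (3): a world point X has camera coordinates R X + t; the wrist camera has in their place "hand_eye" (4x4, takes a point from camera to tool coordinates, whose origin is the TCP and whose axes are the flange's). Camera axes: x right, y down, z forward; pixel columns grow to the right and rows downward; lengths in m; the calibration is good to about 2 mm. A picture is of the moment at which its call begins: read the wrist's pose just before it. There is no depth.
- ctrl.sign_off(): hands the job in; it is judged then, once.
The state is a dict: "time": time; "qpos": joint angles; "dq": joint speeds; "joint_efforts": joint torques, N m; "eef_pos": TCP position; "tcp_rot": TCP orientation; "contact_force": force on the tool from outside, world axes, zero at the start; "wrist_torque": the same for the moment, N m; "opening": opening from 0.0 (shut) to 1.0 (fully open); "finger_force": force on a finger pad.
Only numpy, scipy, OpenCV 4.12 (cv2) and the standard library are available. Lean on these libraries where they do the work, as an engineer would, in place of code of your own. Each camera call takes 0.05 s, during which the arm holds its last target. There are 200 camera calls.

TASK

Lift the copper pan with the side handle up and off its hook by the strap over its top, stand it on the bench outside the clear extraction hood and let go of it. Then take it again by its side handle and bring it in through the hood's open front, so that it stands flat with the bowl wholly under the clear roof and the handle sticking out of the open front. Leave the other can hanging and do not knock over or shift the mug or the brass finial.

Things in the scene. Friction and masses are not known exactly. Their poses are not given: they have to be found in the camera images.
- pan: Loose, 0.28-0.46 kg: round copper bowl 80 mm across, 55 mm high, with a dark wooden side handle and a steel strap bail over it, 130 mm high overall. Hangs upright by the bail on one of the stand's two hooks, underside 53 mm above the bench. Origin: centre of the bowl's underside. z up, handle along -x (to the robot's side), bail in the plane x = -1.5 mm
- pan_bail (a point): Middle of the top face of the bail, 130 mm above the underside. Its top is a flat strap 92 mm long (pan y), 10 mm thick (x), 14 mm high; legs 5 x 10 mm run down at y = +-43.5 mm; 61 mm free height from strap to bowl rim. The hook arm lies under the strap's middle, so grip the strap 22 to 30 mm to either side of the middle
- pan_handle (a point): Grip point on the side handle: a straight level wooden bar 16 mm wide (y), 14 mm high, from the bowl's wall (pan x = -38 mm) to its free end at x = -136 mm, its axis 45 mm above the underside; this point is on that axis at x = -110 mm
- can: Loose bystander: narrow tall copper can, 64 mm across and 90 mm high, 150 mm to the top of its bail (strap 76 mm long), no side handle; hangs on the other hook. Origin: centre of its underside, 33 mm above the bench; top of its bail 183 mm above the bench
- stand: Fixed stand: foot 110 x 270 x 12 mm, crossbar 165 mm up at x = 20 mm on two posts, two hooks at y = +-85 mm: level round arms, radius 4 mm, top 169 mm up, along -x to x = -120 mm, then turned up; tip at x = -128 mm, 14 mm above the arm's top. Bails hang near x = -100 mm: lift 25-40 mm, then 110 mm along -x before rising more. Nothing above. Origin: centre of foot's underside
- hood: Fixed clear hood on the bench: see-through roof 120 mm (x) by 182 mm (y), 164 to 172 mm up, on clear side panels (inner faces y = +-84 mm), aluminium edges. Front (-x, edge at x = -61 mm) open, no sill, floor is the bench. Stop bar 20 mm high at the rear, face at x = 58 mm; a suction pipe behind it to x = 107 mm. Origin: on the bench under the roof's middle; x points inwards
- mug: Loose bystander: copper mug, 68 mm across, 75 mm high, standing on the bench between the stand and the hood. Origin: centre of its underside
- finial: Loose bystander: turned brass finial, 68 mm across and 100 mm high, standing on the bench to the right side. Origin: centre of its underside
Not all that is in view belongs to the job. Leave any pink or red look-alike of the pan alone.

How it is judged:
By the outcome, as a careful person would: the job done as asked, in the order asked, and still so for the second after the job is handed in, with the robot touching nothing.
It also fails if it takes over 58 s, if anything falls off the work surface, if the arm or the gripper's body presses on something with over 40 N, if the wrist force passes 120 N, or if a joint passes its speed limit or range.

## Working session

There is one attempt and no reset: what is moved stays moved. The work goes in short steps, Python scripts to look and compute and a tool call to move; the robot and the scene stay as the last step left them, time stands still between calls to the robot, and variables do not carry over. Pictures are saved under pics/ and viewed, at most 10 in all, crops included, and the job is handed in when it is done.

Besides the shell and the picture viewer there is one more tool, called after ">>>" as a command line: name --argument value ..., lists and objects as JSON in quotes. send_rows: Moves the arm, as the interface text tells. Its arguments: {"type":"object","properties":{"series":{"type":"array"},"force":{"type":"number"}},"required":["series"]}

```bash
mkdir -p pics
cat > h.py <<'E'
import numpy as np, cv2
from plant import ctrl
from scipy.spatial.transform import Rotation as Ro
def cam(n):
    c=ctrl.read_camera(n); c['K']=np.array([[c['fx'],0,c['cx']],[0,c['fy'],c['cy']],[0,0,1]]); return c
def save(c,f): cv2.imwrite('pics/'+f,cv2.cvtColor(c['img'],cv2.COLOR_RGB2BGR))
def ray(c,u,v):
    R=np.array(c['R']);t=np.array(c['t']);d=R.T@np.linalg.solve(c['K'],[u,v,1.]);return -R.T@t,d
def atz(c,u,v,z):
    o,d=ray(c,u,v);return o+d*(z-o[2])/d[2]
def proj(c,X):
    p=c['K']@(np.array(c['R'])@np.array(X)+np.array(c['t']));return p[:2]/p[2]
E
python3 - <<'E'
from h import *
for n in('scene','top'):
    c=cam(n);save(c,n+'0.png');print(n,ray(c,320,200))
s=ctrl.get_state();print(s['eef_pos'],s['tcp_rot'],s['time'],Ro.from_quat(s['tcp_rot']).as_matrix().round(2))
E
```

```text
scene (array([ 1.40206059, -0.264414  ,  1.22705399]), array([-0.63155142,  0.12129468, -0.76595955]))
top (array([ 0.26165145, -0.08829426,  1.41899368]), array([ 0.12919897, -0.01232147, -0.99154955]))
[0.22465821 0.63587981 0.23006185] [ 1.69063705e-01  9.85604518e-01 -1.03966837e-03 -3.41009192e-04] 0.1 [[-0.94  0.33 -0.  ]
 [ 0.33  0.94 -0.  ]
 [ 0.   -0.   -1.  ]]
```

View pics/scene0.png

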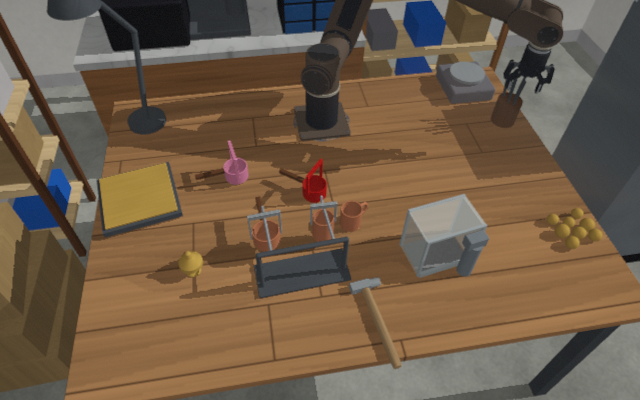

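View pics/top0.png

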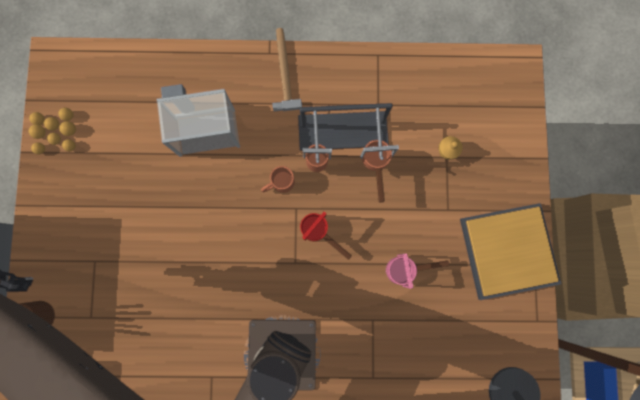

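Scene: pan hangs on the hook at about (266,232), the can at (322,220), mug (351,216), hood (443,235), finial (190,262). Top: pan at (377,155) with its handle down to (381,197), can (317,155), mug (281,179), hood (198,121), finial (450,148). Red look-alike is at (315,227), pink at (401,270).

Run:
```python
import cv2
t=cv2.imread('pics/top0.png');s=cv2.imread('pics/scene0.png')
cv2.imwrite('pics/tc.png',cv2.resize(t[75:275,145:465-0],None,fx=2.5,fy=2.5,interpolation=cv2.INTER_CUBIC))
cv2.imwrite('pics/sc.png',cv2.resize(s[150:310,170:490],None,fx=2.5,fy=2.5,interpolation=cv2.INTER_CUBIC))
```

```text
(no output)
```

View pics/tc.png

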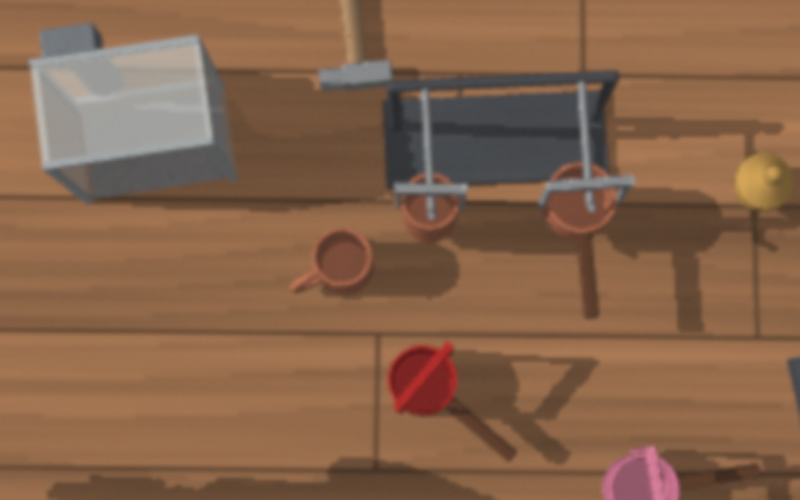

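View pics/sc.png

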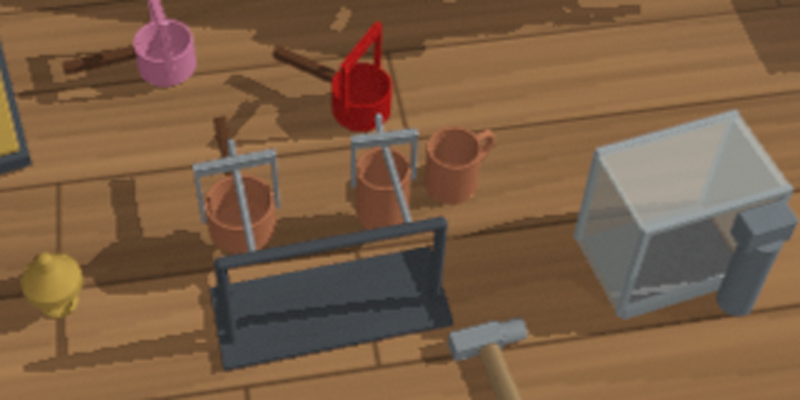

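Crop views: pan strap from (545,190) to (633,182) in the top crop, handle tip at (592,317), roof corners (33,62), (197,38), (212,143), (45,167). I'll cast rays to these.

```bash
cat > m.py <<'E'
from h import *
t=cam('top');s=cam('scene')
T=lambda x,y,z:atz(t,145+x/2.5,75+y/2.5,z)
S=lambda x,y,z:atz(s,170+x/2.5,150+y/2.5,z)
P=lambda n,*a:print(n,*[x.round(3)[:2] for x in a])
P('pan strap T',T(545,190,.183),T(633,182,.183)); P(' S',S(277,155,.183),S(194,166,.183))
P('can strap T',T(395,187,.183),T(467,188,.183)); P(' S',S(418,134,.183),S(351,143,.183))
P('handle tip T,near',T(592,317,.105),T(585,235,.105)); P(' tip S',S(221,119,.105))
P('bowl rim centre T',T(581,197,.108)); P(' S',S(241,207,.108))
P('hookpan T',T(583,83,.169),T(591,210,.18)); P('hookcan',T(425,90,.169),T(431,217,.18))
P('hood roof T',*[T(*p,.172) for p in((33,62),(197,38),(212,143),(45,167))])
P('hood roof S (FL?)',*[S(*p,.172) for p in((790,190),(645,222),(599,151),(738,113))])
P('hood floor front T',T(235,178,0),T(90,200,0))
P('mug T',T(343,260,.075)); P(' S',S(454,146,.075)); P('mug handle',T(293,290,.05))
P('finial T',T(773,173,.1),T(763,182,.05)); P(' S',S(45,253,.1))
P('red strap',T(448,347,.13),T(400,408,.13),T(515,458,.05)); P('red rim',T(423,380,.055));P('pink',T(641,490,.055),T(652,450,.13))
E
python3 m.py
```

```text
pan strap T [ 0.555 -0.216] [ 0.565 -0.309]
 S [ 0.567 -0.214] [ 0.568 -0.305]
can strap T [ 0.556 -0.057] [ 0.556 -0.134]
 S [ 0.562 -0.054] [ 0.563 -0.13 ]
handle tip T,near [ 0.43  -0.276] [ 0.522 -0.269]
 tip S [ 0.438 -0.27 ]
bowl rim centre T [ 0.565 -0.264]
 S [ 0.576 -0.26 ]
hookpan T [ 0.677 -0.259] [ 0.534 -0.265]
hookcan [ 0.667 -0.088] [ 0.525 -0.096]
hood roof T [0.691 0.334] [0.721 0.159] [0.604 0.139] [0.575 0.315]
hood roof S (FL?) [0.696 0.338] [0.712 0.166] [0.61  0.145] [0.581 0.322]
hood floor front T [0.608 0.141] [0.579 0.315]
mug T [0.496 0.003]
 S [0.501 0.008]
mug handle [0.464 0.062]
finial T [ 0.597 -0.483] [ 0.599 -0.486]
 S [ 0.598 -0.481]
red strap [ 0.392 -0.116] [ 0.326 -0.065] [ 0.274 -0.195]
red rim [ 0.362 -0.089]
pink [ 0.24  -0.337] [ 0.284 -0.336]
```

>>> send_rows --series '[[[-4.2,-4.3,-0.6,0,0,0,1],[-4.2,-4.3,-0.6,0,0,0,1],[-4.2,-4.3,-0.6,0,0,0,1],[-4.2,-4.3,-0.6,0,0,0,1],[-4.2,-4.3,-0.6,0,0,0,1],[-4.2,-4.3,-0.6,0,0,0,1],[-4.2,-4.3,-0.6,0,0,0,1],[-4.2,-4.3,-0.6,0,0,0,1]]]'

```text
time: 1.2
eef_pos: [0.4274, 0.1983, 0.2796]
tcp_rot: [0.169, 0.986, 0.0, 0.0]
contact_force: [-0.1, 0.1, 0.4]
opening: 1.0
finger_force: 0.0
```

>>> send_rows --series '[[[-3.2,-4.6,0,0,0,0,1],[-3.2,-4.6,0,0,0,0,1],[-3.2,-4.6,0,0,0,0,1],[-3.2,-4.6,0,0,0,0,1],[-3.2,-4.6,0,0,0,0,1],[-3.2,-4.6,0,0,0,0,1],[-3.2,-4.6,0,0,0,0,1],[-3.2,-4.6,0,0,0,0,1],[-3.2,-4.6,0,0,0,0,1]]]'

```text
time: 2.33
eef_pos: [0.5608, -0.288, 0.2791]
tcp_rot: [0.169, 0.986, 0.0, -0.0]
contact_force: [1.0, 1.5, 0.6]
opening: 0.997
finger_force: 0.0
```

>>> send_rows --series '[[[0,0,0,0,0,0.1665,0],[0,0,0,0,0,0.1665,0],[0,0,0,0,0,0.1665,0],[0,0,0,0,0,0.1665,0],[0,0,0,0,0,0.1665,0],[0,0,0,0,0,0.1665,0],[0,0,0,0,0,0.1665,0],[0,0,0,0,0,0,0]]]'

```text
time: 3.32
eef_pos: [0.5605, -0.2862, 0.279]
tcp_rot: [0.683, 0.731, -0.0, -0.0]
contact_force: [0.1, -0.3, -0.3]
opening: 0.499
finger_force: 0.0
```

```bash
cat >> h.py <<'E'
def wcam():
    s=ctrl.get_state();c=cam('wrist');H=np.array(c['hand_eye'])
    R=Ro.from_quat(s['tcp_rot']).as_matrix();M=np.eye(4);M[:3,:3]=R;M[:3,3]=s['eef_pos']
    W=np.linalg.inv(M@H);c['R']=W[:3,:3];c['t']=W[:3,3];return s,c
def st():
    s=ctrl.get_state();R=Ro.from_quat(s['tcp_rot']).as_matrix();print('t',round(s['time'],2),'p',np.round(s['eef_pos'],4),'yawY',np.arctan2(R[1,1],R[0,1]).round(3),'zax',R[:,2].round(3),'F',np.round(s['contact_force'],1),'op',round(float(s['opening']),3),'ff',s['finger_force'],'q',np.round(s['qpos'],2));return s,R
E
python3 - <<'E'
from h import *
st();s,c=wcam();save(c,'w1.png');t=cam('top')
for X in([.559,-.215,.183],[.564,-.307,.183]):print(proj(c,X))
E
```

```text
t 3.33 p [ 0.5605 -0.2862  0.279 ] yawY 0.067 zax [-0.  0. -1.] F [ 0.1 -0.3 -0.3] op 0.499 ff 0.0 q [-0.63  0.15  1.64 -0.    1.34 -0.7 ]
[327.57021814 111.98809452]
[325.68552974 225.8002982 ]
```

View pics/w1.png

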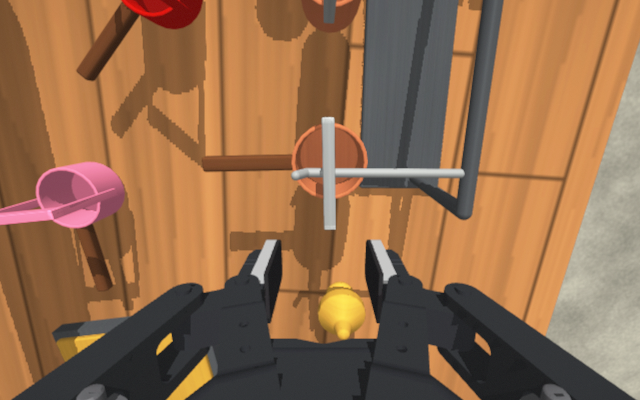

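The strap runs from (327.5,118) to (329.5,229) and its middle is crossed by the hook arm at about (329,173). The handle points to image left, with its tip at (203,163).

Run:
```python
from h import *
s,c=wcam()
a=atz(c,327.5,118,.183);b=atz(c,329.5,229,.183);d=a-b
print(a,b,np.linalg.norm(d),(a+b)/2,'yaw',np.arctan2(-d[0],d[1]))
print('handle tip',atz(c,203,163.5,.105),'root',atz(c,292,161.5,.105))
print('target pan y=-26',(a+b)/2-26/92*d)
```

```text
[ 0.55927083 -0.21943611  0.183     ] [ 0.5675027  -0.30972581  0.183     ] 0.09066418053606734 [ 0.56338676 -0.26458096  0.183     ] yaw 0.0909203214326843
handle tip [ 0.43250107 -0.27524749  0.105     ] root [ 0.52622078 -0.26671135  0.105     ]
target pan y=-26 [ 0.56571316 -0.29009762  0.183     ]
```

>>> send_rows --series '[[[-0.4,0.5,2.5,0,0,-0.025,0],[0,0,2.5,0,0,0,0],[0,0,2.5,0,0,0,0],[0,0,2.5,0,0,0,0],[0,0,2.2,0,0,0,0],[0,0,0,0,0,0,0]]]'

```text
time: 4.22
eef_pos: [0.5646, -0.289, 0.1548]
tcp_rot: [0.674, 0.739, -0.0, -0.002]
contact_force: [-0.1, -0.0, -0.0]
opening: 0.5
finger_force: 0.0
```

>>> send_rows --series '[[[0,0,0,0,0,0,-1],[0,0,0,0,0,0,-1],[0,0,0,0,0,0,-1],[0,0,0,0,0,0,-1],[0,0,0,0,0,0,-1],[0,0,0,0,0,0,-1]]]' --force 80

```text
time: 4.97
eef_pos: [0.5665, -0.2905, 0.159]
tcp_rot: [0.674, 0.738, 0.0, 0.001]
contact_force: [-1.6, 0.1, 6.0]
opening: 0.096
finger_force: 80.4
```

>>> send_rows --series '[[[0,0,-0.8,0,0,0,-1],[0,0,-0.8,0,0,0,-1],[0,0,-0.8,0,0,0,-1],[0,0,-0.8,0,0,0,-1],[0,0,0,0,0,0,-1],[0,0,0,0,0,0,-1]]]'

```text
time: 5.72
eef_pos: [0.5657, -0.2898, 0.1891]
tcp_rot: [0.674, 0.738, -0.0, -0.0]
contact_force: [-1.0, -0.5, -3.4]
opening: 0.099
finger_force: 79.2
```

Run:
```python
from h import *
st();s,c=wcam();sc=cam('scene')
cv2.imwrite('pics/l1.png',cv2.cvtColor(np.hstack([c['img'][:,200:500],cv2.resize(sc['img'][150:290,200:370],None,fx=2.857,fy=2.857)]),cv2.COLOR_RGB2BGR))
```

```text
t 5.72 p [ 0.5657 -0.2898  0.1891] yawY 0.091 zax [-0.  0. -1.] F [-1.  -0.5 -3.4] op 0.099 ff 79.20049667358398 q [-0.63  0.24  1.72  0.    1.19 -0.72]
```

View pics/l1.png

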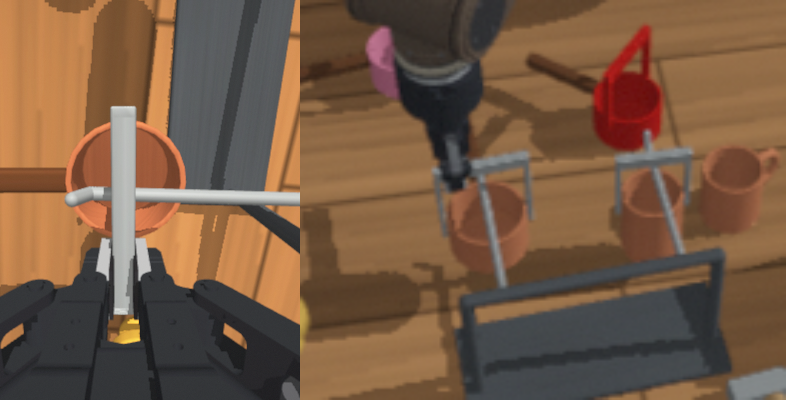

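The strap is held near its end, with the pan level and its bail clear above the hook at (80,196). The can is still hanging. Next I slide off the hook.

>>> send_rows --series '[[[0,-1,0,0,0,0,-1],[0,-2,0,0,0,0,-1],[0,-2.5,0,0,0,0,-1],[0,-2.5,0,0,0,0,-1],[0,-2,0,0,0,0,-1],[0,-1.2,0,0,0,0,-1],[0,0,-1.5,0,0,0,-1],[0,0,-3,0,0,0,-1],[0,0,-4,0,0,0,-1],[0,0,-3,0,0,0,-1]]]'

```text
time: 7.08
eef_pos: [0.4555, -0.3004, 0.3079]
tcp_rot: [0.674, 0.739, 0.0, 0.002]
contact_force: [1.1, -0.2, -5.0]
opening: 0.097
finger_force: 79.2
```

Run:
```python
from h import *
s,R=st()
hc=np.array([.649,.240]);y=.164;u=np.array([np.cos(y),np.sin(y)]);v=np.array([-u[1],u[0]])
for hx in(-.13,):
    p=hc+u*hx; g=p-.0015*u-.026*v; print('pan',p,'tcp',g)
    d=np.array([*g,s['eef_pos'][2]])-s['eef_pos'];print('tool shift cm',(R.T@d*100).round(2))
    a=y-np.arctan2(R[1,1],R[0,1]);print('yaw world',a)
```

```text
t 7.08 p [ 0.4555 -0.3004  0.3079] yawY 0.091 zax [ 0.003 -0.003 -1.   ] F [ 1.1 -0.2 -5. ] op 0.097 ff 79.20083284378052 q [-0.77 -0.05  1.81  0.    1.38 -0.86]
pan [0.52074433 0.21877544] tcp [0.52350936 0.19287941]
tool shift cm [48.5  11.26 -0.11]
yaw world 0.07299252373244754
```

>>> send_rows --series '[[[2,0.4,0,0,0,0,-1],[4,0.9,0,0,0,0,-1],[4.5,1,0,0,0,0,-1],[4.5,1,0,0,0,0,-1],[4.5,1,0,0,0,0,-1],[4.5,1,0,0,0,0,-1],[4.5,1,0,0,0,0,-1],[4.5,1.1,0,0,0,0,-1],[4.5,1.2,0,0,0,0,-1],[4.5,1.2,0,0,0,0,-1]]]'

```text
time: 8.32
eef_pos: [0.5127, 0.1299, 0.3028]
tcp_rot: [0.674, 0.739, -0.001, -0.001]
contact_force: [1.1, -0.4, -4.6]
opening: 0.097
finger_force: 79.2
```

>>> send_rows --series '[[[3.5,0.8,0,0,0,0,-1],[2,0.4,0,0,0,0,-1],[1,0.3,0,0,0,-0.073,-1],[0,0,0,0,0,0,-1],[0,0,0,0,0,0,-1]]]'

```text
time: 8.95
eef_pos: [0.5227, 0.1927, 0.3039]
tcp_rot: [0.648, 0.762, -0.001, -0.0]
contact_force: [0.5, -0.0, -3.9]
opening: 0.099
finger_force: 79.2
```

Run:
```python
from h import *
st();s,c=wcam();t=cam('top')
cv2.imwrite('pics/l2.png',cv2.cvtColor(np.hstack([c['img'][:,150:550],cv2.resize(t['img'][70:230,140:300],None,fx=2.5,fy=2.5)]),cv2.COLOR_RGB2BGR))
```

```text
t 8.95 p [0.5227 0.1927 0.3039] yawY 0.162 zax [-0.001 -0.001 -1.   ] F [ 0.5 -0.  -3.9] op 0.099 ff 79.18221831321716 q [ 0.17 -0.02  1.79 -0.    1.38  0.01]
```

View pics/l2.png

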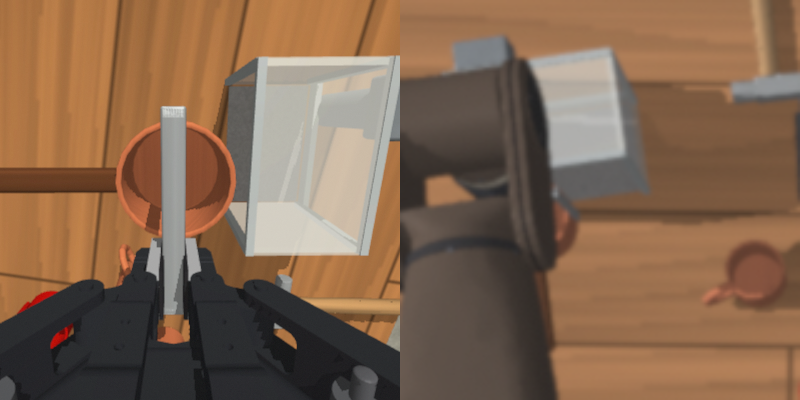

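Wrist picture: pan level in the grip, handle to the left. Roof corners in the crop are (260,57) and (398,56) on the far (+y) side, and (249,253) and (365,255) on the near side.

Run:
```python
from h import *
s,c=wcam()
P=[atz(c,150+a,b,.172) for a,b in((260,57),(249,253),(398,56),(365,255))]
for p in P:print(p.round(4))
f=P[0]-P[1];print('yaw',np.arctan2(-f[0],f[1]),'width',np.linalg.norm(f),'centre',np.mean(P,0))
```

```text
[0.5757 0.3181 0.172 ]
[0.6077 0.142  0.172 ]
[0.689  0.3374 0.172 ]
[0.7226 0.1586 0.172 ]
yaw 0.17985773681981596 width 0.17899266327816427 centre [0.64875579 0.23906209 0.172     ]
```

>>> send_rows --series '[[[0,0,3,0,0,0,-1],[0,0,4,0,0,0,-1],[0,0,4,0,0,0,-1],[0,0,4,0,0,0,-1],[0,0,2.5,0,0,0,-1],[0,0,1,0,0,0,-1],[0,0,0,0,0,0,-1],[0,0,0,0,0,0,-1]]]'

```text
time: 10.1
eef_pos: [0.5243, 0.1933, 0.1211]
tcp_rot: [0.647, 0.762, 0.001, 0.001]
contact_force: [-0.9, 0.1, -3.0]
opening: 0.097
finger_force: 79.2
```

>>> send_rows --series '[[[0,0,0.4,0,0,0,-1],[0,0,0.3,0,0,0,-1],[0,0,0.2,0,0,0,-1],[0,0,0.2,0,0,0,-1],[0,0,0,0,0,0,-1],[0,0,0,0,0,0,-1]]]'

```text
time: 10.85
eef_pos: [0.5231, 0.1932, 0.1083]
tcp_rot: [0.647, 0.762, 0.0, 0.0]
contact_force: [0.4, -0.4, -4.1]
opening: 0.099
finger_force: 79.2
```

>>> send_rows --series '[[[0,0,0.1,0,0,0,-1],[0,0,0.1,0,0,0,-1],[0,0,0.1,0,0,0,-1],[0,0,0,0,0,0,-1]]]'

```text
time: 11.35
eef_pos: [0.5235, 0.1931, 0.1065]
tcp_rot: [0.647, 0.763, 0.0, 0.0]
contact_force: [-2.4, -1.9, 3.7]
opening: 0.098
finger_force: 80.4
```

Contact (the force rose from -4 to +3.7 N). I release and rise, then turn a quarter for the handle.

>>> send_rows --series '[[[0,0,0,0,0,0,0],[0,0,0,0,0,0,0],[0,0,0,0,0,0,0],[0,0,-1,0,0,0,0],[0,0,-3,0,0,0,0],[0,0,-5,0,0,0,0],[0,0,-5,0,0,0,0],[-1,-4,-1,0,0,0,0],[0,-4,0,0,0,0,0],[0,-1,0,0,0,0,0]]]'

```text
time: 12.6
eef_pos: [0.4346, 0.1686, 0.2561]
tcp_rot: [0.647, 0.763, 0.001, 0.001]
contact_force: [0.1, -0.6, -0.1]
opening: 0.496
finger_force: 0.0
```

Run:
```python
from h import *
st();s,c=wcam();t=cam('top')
cv2.imwrite('pics/l3.png',cv2.cvtColor(np.hstack([c['img'][:,100:550],cv2.resize(t['img'][90:230,180:300],None,fx=2.857,fy=2.857)]),cv2.COLOR_RGB2BGR))
```

```text
t 12.6 p [0.4346 0.1686 0.2561] yawY 0.164 zax [ 0.002  0.    -1.   ] F [ 0.1 -0.6 -0.1] op 0.496 ff 0.0 q [ 0.15 -0.21  2.04  0.    1.31 -0.01]
```

View pics/l3.png

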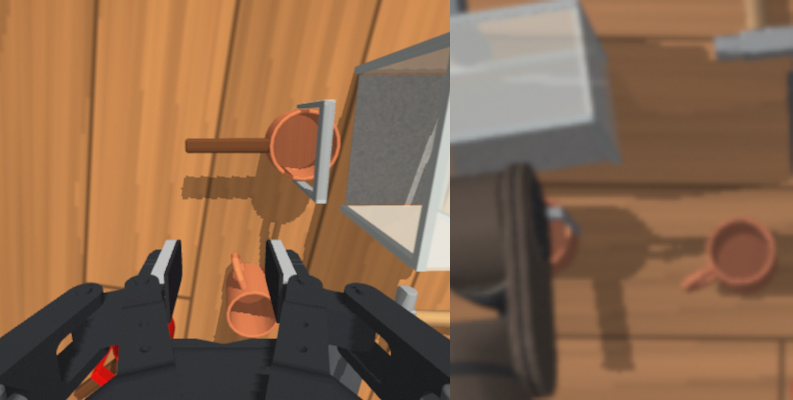

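The pan stands upright outside the hood. In the crop its handle axis runs from the tip at (187,145) to the bowl at (267,145), and the strap from (327,101) to (321,202).

Run:
```python
from h import *
s,c=wcam();R=Ro.from_quat(s['tcp_rot']).as_matrix();p0=np.array(s['eef_pos'])
tip=atz(c,287,145,.052);ro=atz(c,367,145,.052);a=atz(c,427,101,.13);b=atz(c,421,202,.13)
print('tip',tip,'root',ro,'yaw',np.arctan2(*(ro-tip)[1::-1]),np.linalg.norm(ro-tip));d=a-b
print('strap',(a+b)/2,np.linalg.norm(d),'yaw',np.arctan2(-d[0],d[1]))
print('strap-tip',np.linalg.norm(((a+b)/2-tip)[:2]))
for y in(np.arctan2(*((a+b)/2-tip)[1::-1]),):
    u=np.array([np.cos(y),np.sin(y),0]);print('axis yaw',y)
    g=tip+.024*u;g[2]=p0[2];print('grip',g,'shift',R.T@(g-p0)*100)
```

```text
tip [0.38954383 0.19777377 0.052     ] root [0.47923836 0.21258373 0.052     ] yaw 0.16363903218136291 0.09090898478852615
strap [0.51826539 0.2186537  0.13      ] 0.08915939164044158 yaw 0.19571025438670728
strap-tip 0.13040402360223696
axis yaw 0.1608093605942878
grip [0.41323419 0.20161658 0.25596941] shift [ 3.60558725e+00 -1.68185375e+00 -2.85098444e-03]
```

>>> send_rows --series '[[[3.6,-1.7,0,0,0,0,0],[0,0,0,0,0,-0.1745,0],[0,0,0,0,0,-0.1745,0],[0,0,0,0,0,-0.1745,0],[0,0,0,0,0,-0.1745,0],[0,0,0,0,0,-0.1745,0],[0,0,0,0,0,-0.1745,0],[0,0,0,0,0,-0.1745,0],[0,0,0,0,0,-0.1745,0],[0,0,0,0,0,-0.1745,0]]]'

```text
time: 14.0
eef_pos: [0.4145, 0.2017, 0.2552]
tcp_rot: [-0.084, 0.996, 0.0, -0.0]
contact_force: [0.9, 0.0, -1.4]
opening: 0.501
finger_force: 0.0
```

>>> send_rows --series '[[[0,0,4,0,0,0,0],[0,0,5,0,0,0,0],[0,0,5,0,0,0,0],[0,0,4,0,0,0,0],[0,0,0,0,0,0,0],[0,0,0,0,0,0,0]]]'

```text
time: 14.75
eef_pos: [0.415, 0.2019, 0.0767]
tcp_rot: [-0.081, 0.997, 0.0, 0.001]
contact_force: [0.1, -0.7, 0.5]
opening: 0.499
finger_force: 0.0
```

Run:
```python
from h import *
st();s,c=wcam()
for y in(.165,):
  u=np.array([np.cos(y),np.sin(y),0])
  for k in(0,.05):print(proj(c,np.array([.3895,.1978,.052])+k*u))
save(c,'l4.png')
```

```text
t 14.75 p [0.415  0.2019 0.0767] yawY 1.734 zax [ 0.002  0.001 -1.   ] F [ 0.1 -0.7  0.5] op 0.499 ff 0.0 q [ 0.23  0.    2.2   0.    0.93 -1.5 ]
[324.44697964 194.22367242]
[324.48528163 272.27653418]
```

View pics/l4.png

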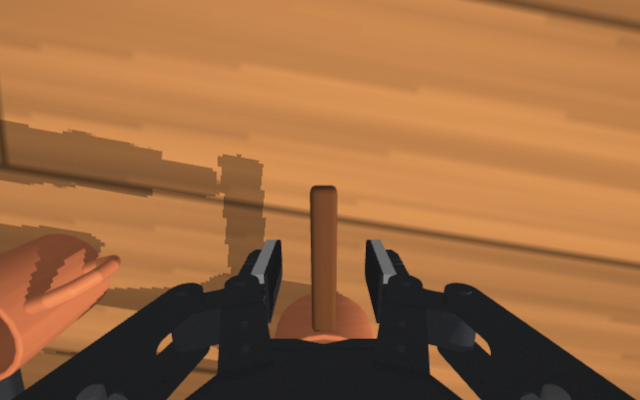

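The handle is centred between the fingers with its tip at (323,186). That is about 5 mm nearer the robot than estimated, so I back off 7 mm and go down.

>>> send_rows --series '[[[0.7,0,1.5,0,0,0,0],[0,0,2,0,0,0,0],[0,0,1.5,0,0,0,0],[0,0,0,0,0,0,0],[0,0,0,0,0,0,-1],[0,0,0,0,0,0,-1],[0,0,0,0,0,0,-1],[0,0,0,0,0,0,-1],[0,0,0,0,0,0,-1]]]' --force 80

```text
time: 15.92
eef_pos: [0.4068, 0.2005, 0.0258]
tcp_rot: [-0.082, 0.997, 0.0, 0.001]
contact_force: [-1.5, 1.0, 3.5]
opening: 0.174
finger_force: 79.3
```

>>> send_rows --series '[[[0,0,-0.2,0,0,0,-1],[0,0,-0.3,0,0,0,-1],[0,0,-0.3,0,0,0,-1],[0,0,0,0,0,0,-1],[0,0,0,0,0,0,-1]]]'

```text
time: 16.55
eef_pos: [0.4058, 0.2001, 0.0329]
tcp_rot: [-0.081, 0.997, -0.0, -0.001]
contact_force: [-0.4, 0.3, -4.3]
opening: 0.165
finger_force: 78.4
```

Run:
```python
from h import *
s,R=st();hc=np.array([.649,.240]);y=.17;u=np.array([np.cos(y),np.sin(y)])
g=hc-(.112+.003)*u;d=np.array([*g,s['eef_pos'][2]])-s['eef_pos'];print(g,R.T@d*100,'in hood axes along/side',d[:2]@u,d[1]*u[0]-d[0]*u[1])
```

```text
t 16.55 p [0.4058 0.2001 0.0329] yawY 1.734 zax [-0.001 -0.    -1.   ] F [-0.4  0.3 -4.3] op 0.165 ff 78.38853478431702 q [ 0.23  0.07  2.24 -0.    0.84 -1.5 ]
[0.53565775 0.22054403] [-13.14810975  -0.09694201  -0.01756241] in hood axes along/side 0.13147148940390857 -0.001870052164990435
```

>>> send_rows --series '[[[-1,0,0,0,0,0,-1],[-2,0,0,0,0,0,-1],[-2,0,0,0,0,0,-1],[-2,0,0,0,0,0,-1],[-2,0,0,0,0,0,-1],[-2,0,0,0,0,0,-1],[-1.5,0,0,0,0,0,-1],[-0.6,0,0,0,0,0,-1],[0,0,0,0,0,0,-1],[0,0,0,0,0,0,-1]]]'

```text
time: 17.8
eef_pos: [0.5347, 0.2215, 0.033]
tcp_rot: [-0.082, 0.997, -0.0, -0.001]
contact_force: [0.1, -0.2, -4.2]
opening: 0.17
finger_force: 78.3
```

>>> send_rows --series '[[[0,0,0.2,0,0,0,-1],[0,0,0.2,0,0,0,-1],[0,0,0.2,0,0,0,-1],[0,0,0.1,0,0,0,-1],[0,0,0,0,0,0,-1],[0,0,0,0,0,0,-1]]]'

```text
time: 18.55
eef_pos: [0.5358, 0.2217, 0.0267]
tcp_rot: [-0.082, 0.997, 0.0, 0.0]
contact_force: [-2.6, -1.2, -0.9]
opening: 0.176
finger_force: 78.7
```

Run:
```python
from h import *
st();s=cam('scene');t=cam('top')
cv2.imwrite('pics/l5.png',cv2.cvtColor(np.hstack([cv2.resize(s['img'][150:290,370:510],None,fx=2.857,fy=2.857),cv2.resize(t['img'][70:210,140:280],None,fx=2.857,fy=2.857)]),cv2.COLOR_RGB2BGR))
```

```text
t 18.55 p [0.5358 0.2217 0.0267] yawY 1.734 zax [ 0.001  0.    -1.   ] F [-2.6 -1.2 -0.9] op 0.176 ff 78.72880697250366 q [ 0.22  0.33  1.93  0.    0.87 -1.52]
```

View pics/l5.png

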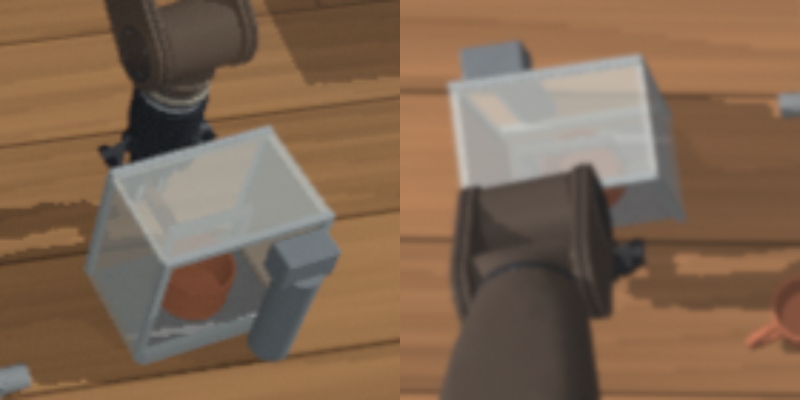

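The bowl is under the clear roof with the handle out of the front. I lower the last millimetre, release and withdraw.

>>> send_rows --series '[[[0,0,0.1,0,0,0,-1],[0,0,0,0,0,0,-1],[0,0,0,0,0,0,0],[0,0,0,0,0,0,0],[0,0,0,0,0,0,0],[0,0,-1,0,0,0,0],[0,0,-3,0,0,0,0],[0.5,0,-4,0,0,0,0],[3,0,-2,0,0,0,0],[4,0,-3,0,0,0,0]]]'

```text
time: 19.9
eef_pos: [0.4613, 0.2092, 0.1566]
tcp_rot: [-0.081, 0.997, 0.0, 0.0]
contact_force: [-0.2, 1.1, 0.1]
opening: 0.499
finger_force: 0.0
```

>>> send_rows --series '[[[0,5,-4,0,0,0,0],[0,6,-4,0,0,0,0],[0,6,-4,0,0,0,0],[0,6,0,0,0,0,0],[0,6,0,0,0,0,0],[0,0,0,0,0,0,0],[0,0,0,0,0,0,0]]]'

```text
time: 20.78
eef_pos: [0.4171, 0.4785, 0.2638]
tcp_rot: [-0.082, 0.997, -0.0, 0.0]
contact_force: [0.3, -0.7, 0.7]
opening: 0.498
finger_force: 0.0
```

Run:
```python
from h import *
st();s=cam('scene');t=cam('top')
cv2.imwrite('pics/l6.png',cv2.cvtColor(np.hstack([cv2.resize(s['img'][160:300,170:490],None,fx=1.25,fy=2.857),cv2.resize(t['img'][80:200,150:310],None,fx=2.5,fy=400/120)]),cv2.COLOR_RGB2BGR))
```

```text
t 20.77 p [0.4171 0.4785 0.2638] yawY 1.735 zax [ 0. -0. -1.] F [ 0.3 -0.7  0.7] op 0.498 ff 0.0 q [ 0.69  0.18  1.65 -0.    1.32 -1.04]
```

View pics/l6.png

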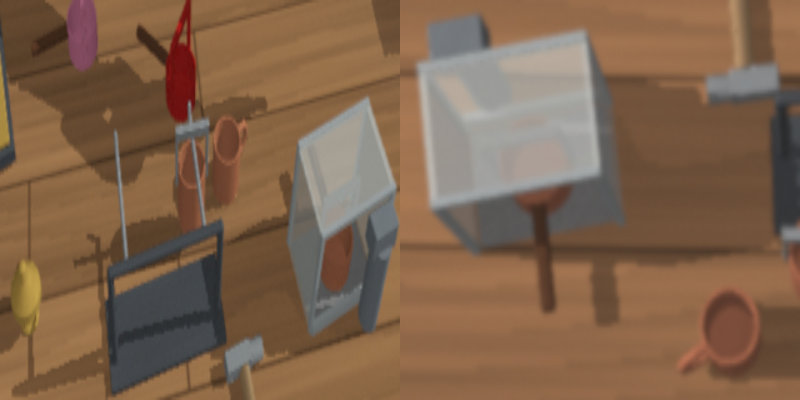

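The pan stands level in the hood with its handle out of the front, its tip at crop (547,308). The can hangs, and the mug and finial are unmoved. I'll check the depth numerically.

Run:
```python
from h import *
t=cam('top');tip=atz(t,208.8,172.4,.045);hc=np.array([.649,.24]);y=.17;u=np.array([np.cos(y),np.sin(y)])
print(tip,'hood x of tip',(tip[:2]-hc)@u,'-> bowl centre',(tip[:2]-hc)@u+.136,'side',(tip[:2]-hc)@[-u[1],u[0]])
m=atz(t,150+330/2.5,80+328*.3,.075);print('mug',m)
```

```text
[0.51793686 0.21898961 0.045     ] hood x of tip -0.1327284181057979 -> bowl centre 0.003271581894202097 side 0.001466053480035652
mug [0.49753296 0.00378765 0.075     ]
```

The bowl centre is about 3 mm past the roof's middle (allowed about -20 to +18 mm), and the mug has not moved.

```bash
python3 -c "
from plant import ctrl
print(ctrl.sign_off())"
```

```text
the job is handed in; nothing more can be done
None
```

The job is handed in at about 21 s: the pan stands flat in the hood with its bowl under the clear roof and its handle out of the front, and in the last pictures the can still hangs and the mug and finial look undisturbed.

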